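# Start the vacuum packer: shut the lid, then blue, then green

## Task

Start the vacuum packer on the packet inside it by pushing and pressing alone, nothing needs picking up: first push the half-open lid down until it is fully shut, then press the blue key all the way down, and after that the green key all the way down, so that both stay down. Leave the red and yellow keys up, do not swing the lid wide open, and leave the packet and the loose things on the table where they are.

Things in the scene. Friction and masses are not known exactly. Their poses are not given: they have to be found in the camera images.
- packer: countertop vacuum packer fixed to the table, 260 mm deep (its x) by 270 mm wide (its y), white and steel; origin at the centre of its underside, +x to its hinge side at the back, z up. The strip with the keys runs along its front (-x) edge, 60 mm above the table, key centres 95 mm in front of the origin. Behind it is a steel chamber under a hinged lid with a clear window
- lid (a joint): opening angle of the packer's lid in rad: 0 fully shut, larger is more open (it starts standing half open); the hinge is stiff, so the lid stays wherever it is left and needs about 2 N at the press pad to be pushed down. The hinge line runs along the packer's y axis, 115 mm behind its origin (+x) and 81 mm above the table
- lid_pad (a point): centre of the top of the black ribbed rubber press pad, 26 x 80 mm, in the middle of the lid's front bar; it lies 148 mm from the hinge line and moves with the lid; with the lid shut it is 93 mm above the table and 33 mm in front of the packer's origin
- blue_key_top (a point): blue round push key, cap 26 mm across in a black collar 36 mm across, one of four such keys (blue, green, red, yellow) in a row 60 mm apart on the packer's control strip; which colour stands where in the row varies. The point is the centre of the cap's flat top (78 mm above the table while the key is up, 70 mm when it is fully down, 2 mm proud of its collar)
- blue_key (a joint): travel of the blue key in m: 0 up, 0.008 fully down; it is pressed straight down against a steady resistance of about 3 N and stays wherever it is pushed (it does not spring back)
- green_key_top (a point): green round push key, cap 26 mm across in a black collar 36 mm across, one of four such keys (blue, green, red, yellow) in a row 60 mm apart on the packer's control strip; which colour stands where in the row varies. The point is the centre of the cap's flat top (78 mm above the table while the key is up, 70 mm when it is fully down, 2 mm proud of its collar)
- green_key (a joint): travel of the green key in m: 0 up, 0.008 fully down; it is pressed straight down against a steady resistance of about 3 N and stays wherever it is pushed (it does not spring back)
- red_key_top (a point): red round push key, cap 26 mm across in a black collar 36 mm across, one of four such keys (blue, green, red, yellow) in a row 60 mm apart on the packer's control strip; which colour stands where in the row varies. The point is the centre of the cap's flat top (78 mm above the table while the key is up, 70 mm when it is fully down, 2 mm proud of its collar)
- red_key (a joint): travel of the red key in m: 0 up, 0.008 fully down; it is pressed straight down against a steady resistance of about 3 N and stays wherever it is pushed (it does not spring back)
- yellow_key_top (a point): yellow round push key, cap 26 mm across in a black collar 36 mm across, one of four such keys (blue, green, red, yellow) in a row 60 mm apart on the packer's control strip; which colour stands where in the row varies. The point is the centre of the cap's flat top (78 mm above the table while the key is up, 70 mm when it is fully down, 2 mm proud of its collar)
- yellow_key (a joint): travel of the yellow key in m: 0 up, 0.008 fully down; it is pressed straight down against a steady resistance of about 3 N and stays wherever it is pushed (it does not spring back)
- packet: black packet 106 x 161 x 47 mm lying loose in the packer's chamber, below the rim; origin at the centre of its underside; to be left where it is
- hex_cup: small cream six-sided cup with a dark rim, 44 mm across, 34 mm high, loose, standing on the table near the packer's left flank (+y); origin at the centre of its underside; to be left where it is
- blue_cup: small fluted blue cup 40 mm across, 35 mm high, loose, on the table near the packer's right flank (-y); origin at the centre of its underside; to be left where it is
- timer: round white kitchen timer 64 mm across, 38 mm high, loose on the table; origin at the centre of its underside; to be left where it is
- tongs: light serving tongs 38 x 232 x 16 mm, loose on the table; origin at the centre of the underside; to be left where it is
- tape_roll: red roll of tape 80 mm across, 18 mm high, loose on the table; origin at the centre of the underside; to be left where it is

How it is judged:
By the outcome, as a careful person would: the job done as asked, in the order asked, and still so for the second after the job is handed in, with the robot touching nothing.
It also fails if it takes over 51 s, if anything falls off the work surface, if the arm or the gripper's body presses on something with over 40 N, if the wrist force passes 120 N, or if a joint passes its speed limit or range.

## Robot

A 6-joint arm with a two-finger parallel gripper is mounted at the origin on a cart in front of the work surface, level with it; the furniture and walls round the work are solid. World frame = base frame: x ahead of the robot, y to its left, z up, the work surface at z = 0. Lengths are in m, angles in rad, forces in N, time in s.
With the tool pointing down it reaches from about 0.35 to 0.85 m from the base axis. Payload 8.1 kg.
Tool frame: the origin (TCP) lies at the very end of the fingers, on their centre line; the grasp point (between the pads) lies 19 mm behind it; x points along the fingers, y is the direction in which the jaws open and shut, and the axes are right-handed (so a half turn about x gives the same grasp; the last joint's range is limited). The gripper opens to 93 mm and grips with 3 to 60 N. Pads are 15 mm wide; open, the fingers measure 128 mm over their backs; the gripper's body (75 mm by 188 mm) begins 65 mm behind the grasp point.
Start: joints at [-0.085, 0.13, 1.488, -0, 1.523, -0.085], TCP at [0.6, 0, 0.219] pointing down, gripper open.
Joint ranges: [-2.96, 2.96], [-0.89, 2.26], [0.02, 2.5], [-1.34, 4.48], [0, 2.73], [-2.66, 2.66]. Speed limits (rad/s): [2.39, 2.39, 2.79, 3.14, 3.14, 3.14].

## Interface

Orientations are given as a rotation vector (axis times angle).
In Python, from plant import * gives the robot as it stands. The module is installed in compiled form; this text tells all that it offers.
- The arm moves only by the tool apply_moves, never from a script. Its argument "series" is a list of rows, each an object with "jaw": the gripper's target within -1 to 1 (shut at 1, half-way at 0, fully open at -1); "linear": the shift along the tool's x, y, z normalised to -1 to 1, where 1 is 0.6 m, a list of three; "roll": the turn about the tool's x normalised to -1 to 1, where 1 is 30 degrees. A call has 1 to 20 rows; each row is the pose to reach, as a shift and turn from the pose measured when the call began, along the tool's axes at that moment; what a row does not reach only later rows make up. A row lasts 1/8 s, in which the tool goes at most 62.5 mm and 10.7 degrees, less where a joint would pass 70% of its speed; a pose out of reach is approached as far as the arm can. A call with a number of a shift or a turn outside -1 to 1 is refused whole. A call with a gripper value outside its range is refused whole. The fingers move at their own pace and stop on an object; "force" is the grip in N (left out, the last holds). Time passes only in rows, so rows that repeat a pose let the fingers close. It gives the time, the measured TCP pose, the force and the opening at its end, in the units of the state.
- read_state(): the state, without advancing time (a new reading comes with each control period).
- read_camera(name): name is "scene" or "side" or "wrist"; returns a dict with "pixels" (420x560x3 uint8, blue, green, red), "intrinsics" (3x3 intrinsics, pixels), "rvec" (rotation vector, rad) and "tvec" (3), from world to camera coordinates, as OpenCV has them; the wrist camera has in their place "tool_from_camera" (4x4, takes a point from camera to tool coordinates, whose origin is the TCP and whose axes are the tool frame's). Camera axes: x right, y down, z forward; pixel columns grow to the right and rows downward; lengths in m; the calibration is good to about 2 mm. A picture is of the moment at which its call begins: read the wrist's pose just before it. There is no depth.
- close_job(): hands the job in, once; it reports no verdict.
The state is a dict: "t": time; "q": joint angles; "dq": joint speeds; "joint_torque": joint torques, N m; "tool_pos": TCP position; "orientation": TCP orientation; "force": force on the tool from outside, world axes, zero at the start; "wrist_torque": the same for the moment, N m; "opening": finger opening in m.
Only numpy, scipy, OpenCV 4.12 (cv2) and the standard library are available. Lean on these libraries where they do the work, as an engineer would, in place of code of your own. Each camera call takes 0.05 s, during which the arm holds its last target. There are 200 camera calls.

## Working session

There is one attempt and no reset: what is moved stays moved. The work goes in short steps, Python scripts to look and compute and a tool call to move; the robot and the scene stay as the last step left them, time stands still between calls to the robot, and variables do not carry over. Pictures are saved under pics/ and viewed, about 8 in all and at most 12, crops included, and the job is handed in when it is done.

Besides the shell and the picture viewer there is one more tool, called after "Call:" as a command line: name --argument value ..., lists and objects as JSON in quotes. apply_moves: Moves the arm, as the interface text tells. Its arguments: {"type":"object","properties":{"series":{"type":"array"},"force":{"type":"number"}},"required":["series"]}

```bash
mkdir -p pics
python3 - <<'E'
from plant import *
import cv2,pickle
s=read_state();print(s)
d={}
for n in("scene","side","wrist"):
    d[n]=read_camera(n);cv2.imwrite(f"pics/{n}0.png",d[n]["pixels"])
pickle.dump((s,d),open("d0.pkl","wb"))
print(d["wrist"]["tool_from_camera"])
E
```

```text
{'t': 0.0, 'q': array([-8.54117608e-02,  1.31140359e-01,  1.48921093e+00,  1.68666046e-05,
        1.52298885e+00, -8.54104370e-02]), 'dq': array([-3.47168506e-04,  6.32130273e-04, -3.14205145e-05, -1.68209927e-04,
       -8.92089763e-04, -3.85021513e-04]), 'joint_torque': array([-1.61290725e-03, -5.59853125e+01, -4.91755986e+01,  7.67333270e-02,
        3.59135563e-02, -2.97389461e-04]), 'tool_pos': array([5.99466022e-01, 6.73874888e-05, 2.17637397e-01]), 'orientation': array([ 1.20850028,  1.21060174, -1.21040373]), 'force': array([-0.96370777,  1.01652524,  0.238375  ]), 'wrist_torque': array([-0.02073169,  0.03128033,  0.02921907]), 'opening': 0.09255281885476731}
[[ 4.71162926e-04 -2.52504030e-01  9.67595728e-01 -1.66320809e-01]
 [ 9.99999498e-01  9.75050473e-04 -2.32492258e-04 -9.15473750e-04]
 [-8.84749440e-04  9.67595351e-01  2.52504363e-01 -6.94667641e-02]
 [ 0.00000000e+00  0.00000000e+00  0.00000000e+00  1.00000000e+00]]
```

View pics/scene0.png

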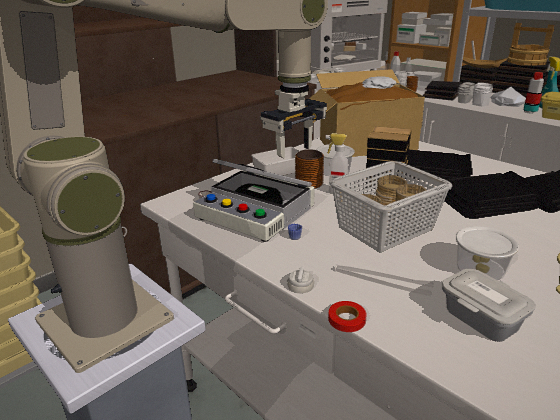

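View pics/side0.png

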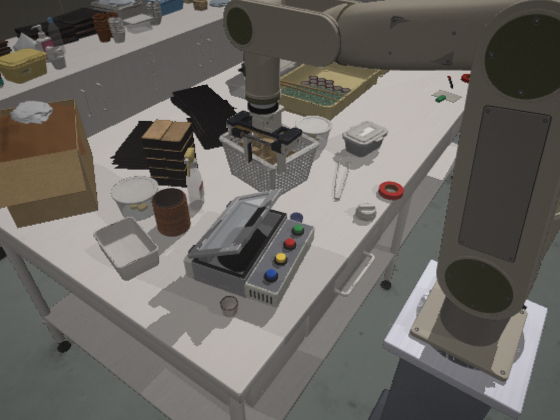

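The key row, from the left (+y), runs blue, yellow, red, green: scene about (211,198), (227,202), (243,208), (260,213); side about (271,274), (281,258), (290,243), (298,229). The lid is half open. Next I'll locate the keys and view the lid.

```bash
cat > h.py <<'E'
import numpy as np,cv2
def ray(c,uv):
    R=cv2.Rodrigues(np.array(c["rvec"],float))[0];t=np.array(c["tvec"],float).ravel()
    d=R.T@np.linalg.inv(c["intrinsics"])@np.array([*uv,1.]);return -R.T@t,d
def onz(c,uv,z):
    o,d=ray(c,uv);return o+d*(z-o[2])/d[2]
def proj(c,P):
    return cv2.projectPoints(np.array(P,float).reshape(-1,3),np.array(c["rvec"],float),np.array(c["tvec"],float),c["intrinsics"],None)[0].reshape(-1,2)
HS={"blue":(105,130),"yellow":(20,35),"red":(0,6),"green":(50,85)}
def blob(img,col,guess,r=11):
    h=cv2.cvtColor(img,cv2.COLOR_BGR2HSV);lo,hi=HS[col]
    m=cv2.inRange(h,(lo,130,70),(hi,255,255))
    if col=="red": m|=cv2.inRange(h,(172,130,70),(180,255,255))
    k=np.zeros_like(m);cv2.circle(k,guess,r,255,-1);m&=k
    n,l,s,c=cv2.connectedComponentsWithStats(m)
    i=1+s[1:,4].argmax();return c[i],s[i,4]
E
python3 - <<'E'
from h import *;import pickle
s,d=pickle.load(open("d0.pkl","rb"))
G={"scene":dict(blue=(211,198),yellow=(227,202),red=(243,208),green=(260,213)),"side":dict(blue=(271,274),yellow=(281,258),red=(290,243),green=(298,229))}
K=[]
for c in HS:
    a=[]
    for n in G:
        uv,ar=blob(d[n]["pixels"],c,G[n][c]);a.append(onz(d[n],uv,.077));print(c,n,uv.round(1),ar,a[-1].round(4))
    K.append((a[0]+a[1])/2)
K=np.array(K)
for n,(x,y,w,h) in dict(scene=(180,140,150,110),side=(180,180,150,130)).items():
    cv2.imwrite(f"pics/{n}c.png",cv2.resize(d[n]["pixels"][y:y+h,x:x+w],None,fx=4.5,fy=4.5,interpolation=cv2.INTER_CUBIC))
yv=K[0]-K[3];yv[2]=0;print("len",np.linalg.norm(yv));yv/=np.linalg.norm(yv);xv=np.array([yv[1],-yv[0],0])
O=K.mean(0)+.095*xv;O[2]=0;print("yaw",np.arctan2(xv[1],xv[0]),"O",O)
for a in np.arange(0,1.3,.1):
    # pad top 12mm above hinge when shut, radius 148
    ph=np.arctan2(.012,.148)+a;P=O+xv*(.115-.148*np.cos(ph))+np.array([0,0,.081+.148*np.sin(ph)])
    print(round(a,1),P.round(3),proj(d["scene"],P)[0].round(1),proj(d["side"],P)[0].round(1))
E
python3 -c "
import cv2,numpy as np
a=cv2.imread('pics/scenec.png');b=cv2.imread('pics/sidec.png')
"
```

```text
blue scene [210.6 196.7] 47 [0.4353 0.1837 0.077 ]
blue side [270.8 273.6] 80 [0.437  0.1972 0.077 ]
yellow scene [226.4 201.7] 53 [0.4466 0.1241 0.077 ]
yellow side [280.5 257.6] 78 [0.448  0.1397 0.077 ]
red scene [242.7 206.6] 57 [0.4583 0.066  0.077 ]
red side [289.4 242.4] 67 [0.4599 0.0811 0.077 ]
green scene [259.8 211.9] 54 [0.47  0.008 0.077]
green side [296.9 226.9] 17 [0.4765 0.0188 0.077 ]
len 0.18087476004107012
yaw 0.2065897840548532 O [0.54691142 0.12180782 0.        ]
0.0 [0.515 0.115 0.093] [246.1 190.1] [264.5 237. ]
0.1 [0.517 0.116 0.108] [246.3 185.3] [263.8 232.7]
0.2 [0.52  0.116 0.122] [246.7 180.4] [262.5 228.2]
0.3 [0.525 0.117 0.136] [247.5 175.4] [260.6 223.6]
0.4 [0.531 0.118 0.149] [248.5 170.4] [258.3 219. ]
0.5 [0.538 0.12  0.162] [249.9 165.5] [255.4 214.4]
0.6 [0.547 0.122 0.174] [251.5 160.7] [252.1 209.9]
0.7 [0.557 0.124 0.185] [253.3 156.1] [248.4 205.5]
0.8 [0.567 0.126 0.195] [255.3 151.7] [244.3 201.3]
0.9 [0.579 0.129 0.204] [257.6 147.7] [239.8 197.3]
1.0 [0.591 0.131 0.212] [260.  143.9] [235.  193.7]
1.1 [0.604 0.134 0.218] [262.5 140.6] [230.1 190.4]
1.2 [0.618 0.137 0.223] [265.2 137.7] [224.9 187.5]
```

View pics/scenec.png

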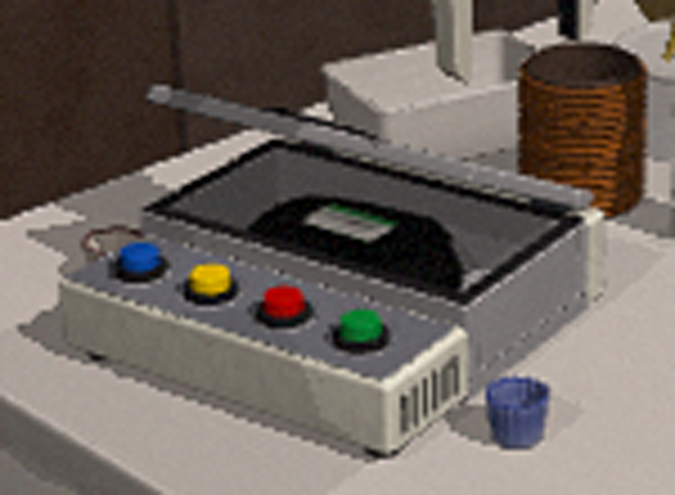

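View pics/sidec.png

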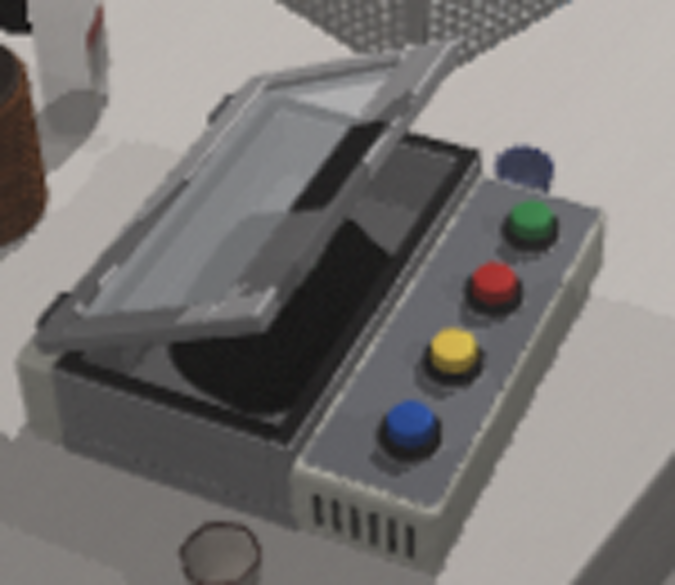

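The crops agree with the key order. The pad is seen in the side view at about (255,217), so the lid is open about 0.48 rad. The two views disagree by 13 mm in y, so I'll triangulate and check against the wrist camera.

```bash
cat >> h.py <<'E'
def wray(s,c,uv):
    R=cv2.Rodrigues(np.array(s["orientation"],float))[0];T=np.eye(4);T[:3,:3]=R;T[:3,3]=s["tool_pos"];T=T@c["tool_from_camera"]
    return T[:3,3],T[:3,:3]@np.linalg.inv(c["intrinsics"])@np.array([*uv,1.]),T
def tri(rs):
    A=0;b=0
    for o,d in rs:
        d=d/np.linalg.norm(d);M=np.eye(3)-np.outer(d,d);A=A+M;b=b+M@o
    P=np.linalg.solve(A,b);return P,[np.linalg.norm(np.cross(P-o,d/np.linalg.norm(d))) for o,d in rs]
E
python3 - <<'E'
from h import *;import pickle
s,d=pickle.load(open("d0.pkl","rb"))
G={"scene":dict(blue=(211,197),yellow=(227,202),red=(243,207),green=(260,212)),"side":dict(blue=(271,274),yellow=(281,258),red=(290,243),green=(298,229))}
for n in G: print(n,ray(d[n],(280,210))[0].round(3))
for c in HS:
    P,e=tri([ray(d[n],blob(d[n]["pixels"],c,G[n][c])[0]) for n in G]);print(c,P.round(4),np.round(e,4))
    T=wray(s,d["wrist"],(0,0))[2];p=np.linalg.inv(T)@[*P,1];q=d["wrist"]["intrinsics"]@p[:3];print(q[:2]/q[2])
print(cv2.Rodrigues(s["orientation"])[0].round(3))
E
```

```text
scene [-0.277 -0.833  0.674]
side [0.02  0.772 0.866]
blue [0.4408 0.1926 0.0714] [0.0008 0.0008]
[ 67.88966345 -55.76866397]
yellow [0.4528 0.1337 0.0705] [0.0012 0.0012]
[94.69522611 31.40970083]
red [0.4645 0.0748 0.0707] [0.001 0.001]
[117.88785543 109.38440204]
green [0.4778 0.0154 0.0723] [0.0013 0.0013]
[140.14918955 181.09375305]
[[-0.002  1.    -0.   ]
 [ 0.    -0.    -1.   ]
 [-1.    -0.002 -0.   ]]
```

View pics/wrist0.png

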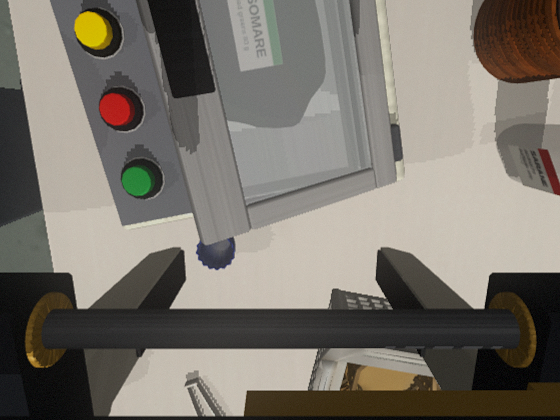

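The wrist view confirms it: yellow (94,30), red (117,110), green (138,181) match the triangulated points. The pad's near end is at about (195,95). Now I'll refine with all three views.

Run:
```python
from h import *;import pickle
s,d=pickle.load(open("d0.pkl","rb"))
G={"scene":dict(blue=(211,197),yellow=(227,202),red=(243,207),green=(260,212)),"side":dict(blue=(271,274),yellow=(281,258),red=(290,243),green=(298,229))}
W=dict(yellow=(94,30),red=(117,110),green=(138,181))
K=[]
for c in ["blue","yellow","red","green"]:
    r=[ray(d[n],blob(d[n]["pixels"],c,G[n][c])[0]) for n in G]
    if c in W:
        w=wray(s,d["wrist"],blob(d["wrist"]["pixels"],c,W[c],28)[0])[:2];r.append(w)
        print("wrist@.077",(w[0]+w[1]*(.077-w[0][2])/w[1][2]).round(4))
    P,e=tri(r);K.append(P);print(c,P.round(4),np.round(e,4))
K=np.array(K);yv=K[0]-K[3];yv[2]=0;yv/=np.linalg.norm(yv);xv=np.array([yv[1],-yv[0],0]);O=K.mean(0)+.095*xv;O[2]=0
print("O",O.round(4),"yaw",np.arctan2(xv[1],xv[0]).round(3))
T=np.linalg.inv(wray(s,d["wrist"],(0,0))[2])
for a in [0,.1,.2,.3,.4,.45,.5,.55,.6]:
    ph=np.arctan2(.012,.148)+a;P=O+xv*(.115-.148*np.cos(ph))+np.array([0,0,.081+.148*np.sin(ph)])
    p=T@[*(P-.04*yv),1];q=d["wrist"]["intrinsics"]@p[:3]
    print(a,P.round(3),"side",proj(d["side"],P)[0].round(1),"wrist end",(q[:2]/q[2]).round(1))
```

```text
blue [0.4408 0.1926 0.0714] [0.0008 0.0008]
wrist@.077 [0.4545 0.1332 0.077 ]
yellow [0.4523 0.134  0.0709] [0.0015 0.001  0.0007]
wrist@.077 [0.4659 0.075  0.077 ]
red [0.464  0.0749 0.0711] [0.0013 0.0009 0.0006]
wrist@.077 [0.4764 0.0163 0.077 ]
green [0.4765 0.0155 0.0733] [0.0014 0.002  0.0016]
O [0.5515 0.123  0.    ] yaw 0.199
0 [0.52  0.117 0.093] side [262.8 236.7] wrist end [187.6 105.4]
0.1 [0.522 0.117 0.108] side [262.  232.3] wrist end [185.2 104.3]
0.2 [0.525 0.118 0.122] side [260.7 227.8] wrist end [184.6 102.6]
0.3 [0.53  0.119 0.136] side [258.8 223.2] wrist end [186.3 100.3]
0.4 [0.536 0.12  0.149] side [256.5 218.6] wrist end [190.6  97.3]
0.45 [0.539 0.121 0.156] side [255.1 216.3] wrist end [193.9  95.5]
0.5 [0.543 0.121 0.162] side [253.7 214. ] wrist end [197.9  93.6]
0.55 [0.547 0.122 0.168] side [252.1 211.7] wrist end [202.8  91.3]
0.6 [0.552 0.123 0.174] side [250.4 209.5] wrist end [208.6  88.9]
```

Call:
apply_moves --series '[{"jaw": 1,"linear": [-0.02,0,0],"roll": 0},{"jaw": 1,"linear": [-0.04,0,0],"roll": 0},{"jaw": 1,"linear": [-0.04,-0.03,-0.06],"roll": 0},{"jaw": 1,"linear": [-0.04,-0.06,-0.12],"roll": 0},{"jaw": 1,"linear": [-0.04,-0.09,-0.18],"roll": 0},{"jaw": 1,"linear": [-0.04,-0.1,-0.2],"roll": 0},{"jaw": 1,"linear": [-0.02,-0.1,-0.2],"roll": 0},{"jaw": 1,"linear": [0.02,-0.1,-0.2],"roll": 0},{"jaw": 1,"linear": [0.04,-0.1,-0.2],"roll": 0},{"jaw": 1,"linear": [0.04,-0.1,-0.2],"roll": 0},{"jaw": 1,"linear": [0.04,-0.1,-0.2],"roll": 0}]' --force 20

```text
t: 1.52
tool_pos: [0.5401, 0.1196, 0.1946]
orientation: [1.209, 1.209, -1.21]
force: [0.2, -0.3, 0.1]
opening: 0.0006
```

Call:
apply_moves --series '[{"jaw": 1,"linear": [0.03,0,0],"roll": 0},{"jaw": 1,"linear": [0.05,0,0],"roll": 0},{"jaw": 1,"linear": [0.065,-0.002,0],"roll": 0},{"jaw": 1,"linear": [0.076,-0.007,0],"roll": 0},{"jaw": 1,"linear": [0.087,-0.012,0],"roll": 0},{"jaw": 1,"linear": [0.098,-0.017,0.002],"roll": 0},{"jaw": 1,"linear": [0.11,-0.021,0.002],"roll": 0},{"jaw": 1,"linear": [0.121,-0.025,0.003],"roll": 0},{"jaw": 1,"linear": [0.133,-0.028,0.003],"roll": 0},{"jaw": 1,"linear": [0.144,-0.03,0.004],"roll": 0},{"jaw": 1,"linear": [0.155,-0.032,0.004],"roll": 0},{"jaw": 1,"linear": [0.163,-0.033,0.004],"roll": 0},{"jaw": 1,"linear": [0.163,-0.033,0.004],"roll": 0}]'

```text
t: 3.15
tool_pos: [0.5196, 0.1172, 0.0961]
orientation: [1.209, 1.21, -1.211]
force: [-0.1, -0.9, 0.9]
opening: 0.0003
```

Call:
apply_moves --series '[{"jaw": 1,"linear": [0.002,0,0],"roll": 0},{"jaw": 1,"linear": [0.004,0,0],"roll": 0},{"jaw": 1,"linear": [0.006,0,0],"roll": 0},{"jaw": 1,"linear": [0.006,0,0],"roll": 0}]'

```text
t: 3.65
tool_pos: [0.5195, 0.1172, 0.0932]
orientation: [1.208, 1.211, -1.211]
force: [-4.1, -0.6, 7.8]
opening: 0.0004
```

Call:
apply_moves --series '[{"jaw": 1,"linear": [0.002,0,0],"roll": 0},{"jaw": 1,"linear": [0.004,0,0],"roll": 0},{"jaw": 1,"linear": [0.004,0,0],"roll": 0}]'

```text
t: 4.03
tool_pos: [0.5196, 0.1173, 0.0931]
orientation: [1.208, 1.21, -1.211]
force: [-11.0, -1.6, 20.5]
opening: 0.0007
```

Call:
apply_moves --series '[{"jaw": 1,"linear": [-0.03,0,0],"roll": 0},{"jaw": 1,"linear": [-0.09,0,0],"roll": 0},{"jaw": 1,"linear": [-0.1,-0.04,-0.04],"roll": 0},{"jaw": 1,"linear": [-0.1,-0.08,-0.08],"roll": 0},{"jaw": 1,"linear": [-0.1,-0.12,-0.115],"roll": 0},{"jaw": 1,"linear": [-0.1,-0.13,-0.125],"roll": 0},{"jaw": 1,"linear": [-0.07,-0.13,-0.125],"roll": 0},{"jaw": 1,"linear": [-0.04,-0.13,-0.125],"roll": 0},{"jaw": 1,"linear": [-0.02,-0.13,-0.125],"roll": 0},{"jaw": 1,"linear": [-0.02,-0.13,-0.125],"roll": 0},{"jaw": 1,"linear": [-0.02,-0.13,-0.125],"roll": 0}]'

```text
t: 5.4
tool_pos: [0.442, 0.1921, 0.1054]
orientation: [1.209, 1.21, -1.211]
force: [-0.4, 0.1, 0.0]
opening: 0.0004
```

Run:
```python
from h import *;from plant import *
s=read_state();print(s["tool_pos"],s["force"])
a=read_camera("side")["pixels"][180:310,180:330];b=read_camera("scene")["pixels"][140:250,180:330]
f=lambda i:cv2.resize(i,(400,int(i.shape[0]*400/150)),interpolation=cv2.INTER_CUBIC)
a,b=f(a),f(b);b=cv2.copyMakeBorder(b,0,a.shape[0]-b.shape[0],0,0,0);cv2.imwrite("pics/p1.png",np.hstack([a,b]))
```

```text
[0.44200441 0.19212509 0.10538536] [-0.36541709  0.09375397  0.04790978]
```

View pics/p1.png

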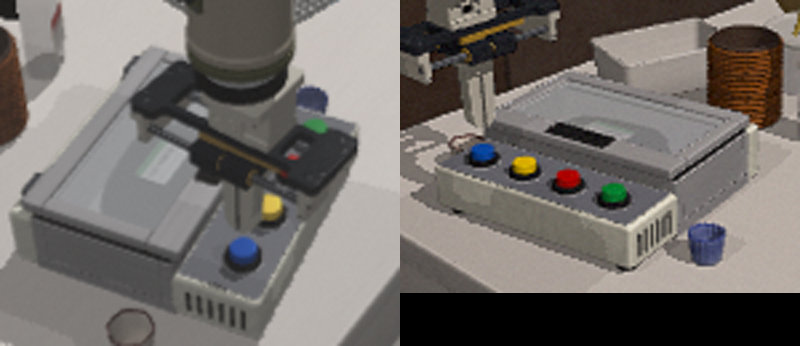

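The lid is shut, and the fingertips stand above the blue key (side crop (243,250)). Now I'll press it.

Call:
apply_moves --series '[{"jaw": 1,"linear": [0.02,0,0],"roll": 0},{"jaw": 1,"linear": [0.036,0,0],"roll": 0},{"jaw": 1,"linear": [0.046,0,0],"roll": 0},{"jaw": 1,"linear": [0.052,0,0],"roll": 0},{"jaw": 1,"linear": [0.056,0,0],"roll": 0},{"jaw": 1,"linear": [0.06,0,0],"roll": 0},{"jaw": 1,"linear": [0.062,0,0],"roll": 0},{"jaw": 1,"linear": [0.062,0,0],"roll": 0}]'

```text
t: 6.5
tool_pos: [0.4424, 0.1925, 0.07]
orientation: [1.209, 1.21, -1.21]
force: [-8.3, -2.4, 13.5]
opening: 0.0006
```

Blue is fully down (z 0.070, 13.5 N against the stop). Next I'll lift and cross to green.

Call:
apply_moves --series '[{"jaw": 1,"linear": [-0.03,0,0],"roll": 0},{"jaw": 1,"linear": [-0.09,0,0],"roll": 0},{"jaw": 1,"linear": [-0.1,0.01,0.06],"roll": 0},{"jaw": 1,"linear": [-0.1,0.02,0.12],"roll": 0},{"jaw": 1,"linear": [-0.1,0.035,0.18],"roll": 0},{"jaw": 1,"linear": [-0.1,0.05,0.24],"roll": 0},{"jaw": 1,"linear": [-0.1,0.056,0.28],"roll": 0},{"jaw": 1,"linear": [-0.1,0.058,0.295],"roll": 0},{"jaw": 1,"linear": [-0.08,0.058,0.295],"roll": 0},{"jaw": 1,"linear": [-0.06,0.058,0.295],"roll": 0},{"jaw": 1,"linear": [-0.06,0.058,0.295],"roll": 0},{"jaw": 1,"linear": [-0.06,0.058,0.295],"roll": 0}]'

```text
t: 8.0
tool_pos: [0.477, 0.016, 0.1057]
orientation: [1.209, 1.211, -1.21]
force: [0.5, 0.3, 0.0]
opening: 0.0004
```

Run:
```python
from h import *;from plant import *
a=read_camera("side")["pixels"][180:310,180:330];b=read_camera("scene")["pixels"][140:250,180:330]
f=lambda i:cv2.resize(i,(400,int(i.shape[0]*400/150)),interpolation=cv2.INTER_CUBIC)
a,b=f(a),f(b);b=cv2.copyMakeBorder(b,0,a.shape[0]-b.shape[0],0,0,0);cv2.imwrite("pics/p2.png",np.hstack([a,b]))
```

```text
(no output)
```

View pics/p2.png

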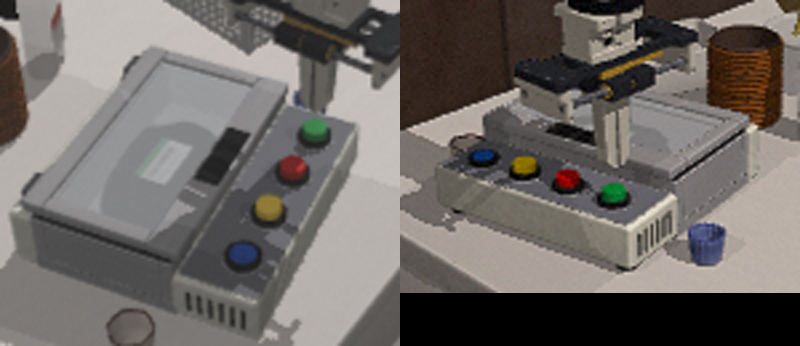

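Blue is visibly down, the lid is shut, and the tip is above green (side crop (315,130)). Now I'll press green.

Call:
apply_moves --series '[{"jaw": 1,"linear": [0.02,0,0],"roll": 0},{"jaw": 1,"linear": [0.036,0,0],"roll": 0},{"jaw": 1,"linear": [0.046,0,0],"roll": 0},{"jaw": 1,"linear": [0.052,0,0],"roll": 0},{"jaw": 1,"linear": [0.056,0,0],"roll": 0},{"jaw": 1,"linear": [0.06,0,0],"roll": 0},{"jaw": 1,"linear": [0.062,0,0],"roll": 0},{"jaw": 1,"linear": [0.062,0,0],"roll": 0}]'

```text
t: 9.1
tool_pos: [0.4776, 0.0157, 0.0701]
orientation: [1.209, 1.209, -1.209]
force: [-6.4, 0.4, 11.6]
opening: 0.0005
```

Call:
apply_moves --series '[{"jaw": 1,"linear": [-0.03,0,0],"roll": 0},{"jaw": 1,"linear": [-0.1,0,0],"roll": 0},{"jaw": 1,"linear": [-0.18,0,0],"roll": 0},{"jaw": 1,"linear": [-0.25,0,0],"roll": 0},{"jaw": 1,"linear": [-0.3,0,0],"roll": 0},{"jaw": 1,"linear": [-0.3,0,0],"roll": 0},{"jaw": 1,"linear": [-0.3,0,0],"roll": 0}]'

```text
t: 9.98
tool_pos: [0.4773, 0.0157, 0.2489]
orientation: [1.209, 1.21, -1.21]
force: [0.1, 0.5, -0.2]
opening: 0.0005
```

Run:
```python
from h import *;from plant import *
print(read_state()["tool_pos"],read_state()["force"])
a=read_camera("side")["pixels"][180:310,180:330];b=read_camera("scene")["pixels"][140:250,180:330]
f=lambda i:cv2.resize(i,(400,int(i.shape[0]*400/150)),interpolation=cv2.INTER_CUBIC)
a,b=f(a),f(b);b=cv2.copyMakeBorder(b,0,a.shape[0]-b.shape[0],0,0,0);cv2.imwrite("pics/p3.png",np.hstack([a,b]))
```

```text
[0.47734199 0.01569999 0.24893695] [ 0.12232277  0.49236446 -0.1944777 ]
```

View pics/p3.png

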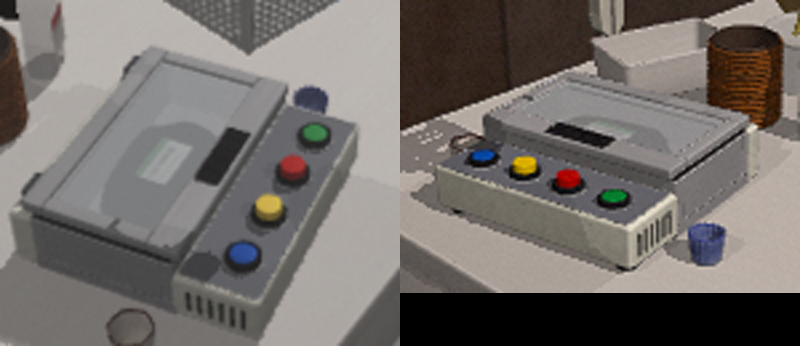

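Blue (483,157) and green (613,198) are low in their collars. Red and yellow still stand up, the lid is shut, and the cups have not moved. I'll hand it in.

```bash
python3 -c "
from plant import *
print(close_job())"
```

```text
the job is handed in; nothing more can be done
None
```

The vacuum packer job is done and handed in at about 10 s on the robot's clock. I pushed the lid shut at its press pad, then pressed blue fully down, then green, and raised the arm clear.

| Step | Tip height at stop | Expected | Upward force on the tool |
|---|---|---|---|
| Lid shut | 93.1 mm | 93 mm | 20 N |
| Blue key down | 70.0 mm | 70 mm | 13.5 N |
| Green key down | 70.1 mm | 70 mm | 11.6 N |

- **Final pictures:** the lid is shut, blue and green are low in their collars, red and yellow are up, and both cups are where they were. The force on the tool was about zero after lifting. I did not view the timer, tongs and tape roll again at the end, but the arm never went near them.
- **Disagreement:** single-view positions of the keys, taken at their nominal height, differed by about 13 mm between the scene and side cameras. Triangulating the views put the caps about 5 mm low, but the wrist camera agreed with the horizontal positions within about 2 mm, and I used those.
- **Sideways force:** each press also showed 6–11 N along x, which I put down to friction. All forces I read were well below the limits.

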